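# Open the bifold dust cover of a relief case

### The job

Open up the plywood case with the plaster relief: draw the stop pin straight up out of its block, hang it by its collar in the side notch of the steel plate next to it, then push the free edge of the bifold cover along the case until its two panels stand folded flat against each other and the spring catch holds them there. Push it firmly past the catch but do not slam or crush the thin cover, and leave the other things on the bench where they are.

Things in the scene. Friction and masses are not known exactly. Their poses are not given: they have to be found in the camera images.
- case: Shallow open plywood case, 280 x 200 mm, fixed to the bench. Origin: centre of its underside, at bench height. x: along it, the way the cover is pushed; y: to the long side with pin block and notch plate (roughly towards the robot). Side walls 12 mm thick (outer faces y = +-100 mm), tops at 70 mm; the end wall at x = -140 mm, where the push starts, is 54 mm high, the far one 70 mm.
- cover_a (a joint): Slope (rad) of both panels of the bifold cover, a low tent: panel A is hinged to the case at x = 105 mm, 76 mm above the bench, along y; panel B to A's other end (ridge). Each is 110 long, 170 wide, 8 mm thick. B's free edge slides level at case x = 105 - 220 cos(angle) mm. Starts at about 0.2 to 0.42; 1.571 = folded flat, both upright at a firm stop, 186 mm above the bench.
- cover_b: Panel B, the one to push. Origin: middle of the ridge hinge; x from its free edge to the ridge, z out of its outer (upper) face. When folded it stands upright, outer face to case -x, so a gripper pointing straight down beside its low edge would meet it: lean the tool back 20 to 35 degrees (hand towards case -x), or end by pushing higher on B's face.
- lip (a point): Middle of B's free edge, on the axis of a steel rod (10 mm thick, along case y) that runs on the walls, 76 mm above the bench. Here a wooden push lip, 166 mm wide, 20 thick, stands 22 mm out of this axis on B's outer side: it sticks up when the cover is low, points level to case -x when folded. Push it to case +x with shut fingertips, near its middle, at about the rod's height.
- home (a point): Fixed point of the case where lip is when folded flat. The rod must ride over a sprung catch roller in the far wall: resistance rises to some 8 to 13 N about 10 mm before home and drops 4 mm before home; the firm stop is at home. Caught, it rests within 2 mm of home; let go earlier, springs push it back by centimetres (under 3 N). Before that a push takes 1 to 5 N.
- pin: Loose stop pin, upright in a bore in the rod's way, so the cover cannot be pushed home before it is drawn. Steel shank 10 mm thick, 47 long; on it a collar 26 wide, 4 high; a dark wooden knob 22 wide, 32 high; 83 mm in all, about 60 g. Origin: lower tip; z up along it. At the start the tip is 46 mm, the collar's underside 93 mm, the knob's top 129 mm above the bench.
- bore (a point): Mouth of the pin's bore, on the top (70 mm above the bench) of a wooden block on the case's side at case x = -65, y = 107 mm. The shank is 24 mm deep in it with 0.8 mm play a side; no catch holds it. The panel edges are 22 mm inwards (-y) of it: pinch the knob with the fingers to either side along case x.
- notch (a point): Parking place: in the notch, on the upper face (66 mm above the bench) of a dark steel plate 6 mm thick on the same side of the case. The notch is 14 mm wide in case x, runs along y, closed 14 mm inwards (-y) of this point and open 16 mm outwards (+y). Lower the shank in from above or slide it in until the collar rests on the plate: the pin's origin is then 47 mm below this point.
- mallet: Bystander: hammer lying on the bench.
- brush: Bystander: brush lying along the far long side of the case.
- scraper: Bystander: spatula lying on the bench.
- jar: Bystander: jar, 100 mm tall.
- mug: Bystander: white mug.
- rosette: Bystander: small round plaster rosette, 64 mm wide, 22 mm high, lying on the case's floor under panel B.
- block: Bystander: plaster block 90 x 60 x 50 mm.
There are look-alikes about, which are no part of the job. There is more than one size of the pin; the one meant has the size given above.

How it is judged:
By the outcome, as a careful person would: the job done as asked, in the order asked, and still so for the second after the job is handed in, with the robot touching nothing.
It also fails if it takes over 58 s, if anything falls off the work surface, if the arm or the gripper's body presses on something with over 40 N, if the wrist force passes 120 N, or if a joint passes its speed limit or range.

### The arm

A 6-joint arm with a two-finger parallel gripper is mounted at the origin on the work surface. World frame = base frame: x ahead of the robot, y to its left, z up, the work surface at z = 0. Lengths are in m, angles in rad, forces in N, time in s.
With the tool pointing down it reaches from about 0.375 to 0.975 m from the base axis. Payload 3.8 kg.
Tool frame: the origin (TCP) lies at the very end of the fingers, on their centre line; the grasp point (between the pads) lies 19 mm behind it; z points along the fingers, y is the direction in which the jaws open and shut (so a half turn about z gives the same grasp; the last joint's range is limited). The gripper opens to 85 mm and grips with 20 to 120 N. Pads are 22 mm wide; open, the fingers measure 114 mm over their backs; the gripper's body (76 mm by 85 mm) begins 54 mm behind the grasp point. The pads swing forward as they close: fully open they stand 13 mm farther back than shut.
Start: joints at [-1.196, 0.264, 1.604, -0, 1.274, -0.037], TCP at [0.27, -0.619, 0.231] pointing down, gripper open.
Joint ranges: [-2.63, 2.63], [-0.94, 2.18], [0.31, 2.57], [-1.31, 4.45], [0, 2.66], [-2.55, 2.55]. Speed limits (rad/s): [2.57, 2.57, 3.14, 3.14, 3.14, 3.14].

### API

Orientations are given as a rotation vector (axis times angle).
In Python, from workcell import bot, viewer gives the robot as it stands.
- The arm moves only by the tool jog_arm, never from a script. Its argument "motion" is a list of rows, each an object of numbers: "dx", "dy", "dz": the shift along the world's x, y, z in cm; "turn": the turn about the world's z in rad. A call has 1 to 12 rows; each row shifts and turns the commanded pose from where the row before left it; what a row does not reach is not made up. A row lasts 1/12 s, in which the tool goes at most 41.7 mm and 7.16 degrees, less where a joint would pass 70% of its speed; a pose out of reach is approached as far as the arm can. A call is refused whole if a number of a shift passes 4.17 or a number of a turn 0.125, either way. A call with a gripper value outside its range is refused whole. "fingers" is the finger opening in cm, from 0 to 8.54, set as the call begins (left out, the last holds). The fingers move at their own pace and stop on an object; "grip_force" is the grip in N (left out, the last holds). Time passes only in rows, so rows that do not move let the fingers close. It gives the time, the measured TCP pose, the force and the opening at its end, in the units of the state.
- bot.read_state(): the state, without advancing time (a new reading comes with each control period).
- viewer.read_camera(name): name is "scene" or "top"; returns (picture, depth): 400x640x3 uint8, red, green, blue; 400x640 float32, m along the optical axis (not along the pixel's ray), 0 where there is no reading.
- viewer.camera_info(name): a dict with "vertical_fov" (degrees; the focal length in pixels is half the picture's height over the tangent of half this angle, whatever the lens; pixels are square), "cx", "cy" (the principal point, pixels), "R" (3x3) and "t" (3): a world point X has camera coordinates R X + t. Camera axes: x right, y down, z forward; pixel columns grow to the right and rows downward; lengths in m; the calibration is good to about 2 mm. A picture is of the moment at which its call begins. camera_info takes no time and is no camera call.
- bot.finish_job(): hands the job in, once; it reports no verdict.
The state is a dict: "time": time; "q": joint angles; "joint_vel": joint speeds; "joint_torque": joint torques, N m; "tool_pos": TCP position; "tcp_rot": TCP orientation; "wrist_force": force on the tool from outside, world axes, zero at the start; "torque": the same for the moment, N m; "width": opening from 0.0 (shut) to 1.0 (fully open).
Only numpy, scipy, OpenCV 4.12 (cv2) and the standard library are available. Lean on these libraries where they do the work, as an engineer would, in place of code of your own. Each camera call takes 0.05 s, during which the arm holds its last target. There are 200 camera calls.

## Working session

There is one attempt and no reset: what is moved stays moved. The work goes in short steps, Python scripts to look and compute and a tool call to move; the robot and the scene stay as the last step left them, time stands still between calls to the robot, and variables do not carry over. Pictures are saved under pics/ and viewed, about 8 in all and at most 12, crops included, and the job is handed in when it is done.

Besides the shell and the picture viewer there is one more tool, called as name([rows], argument=value, ...), one row to a line, values as JSON. jog_arm: Moves the arm, as the interface text tells. Its arguments: {"type":"object","properties":{"motion":{"type":"array"},"fingers":{"type":"number"},"grip_force":{"type":"number"}},"required":["motion"]}

```bash
mkdir -p pics; cat > h.py <<'E'
import numpy as np, cv2
from workcell import bot, viewer
def cam(n):
    i=viewer.camera_info(n); f=200/np.tan(np.radians(i['vertical_fov'])/2)
    return f,i['cx'],i['cy'],np.array(i['R']),np.array(i['t'])
def ray(n,u,v,z):
    f,cx,cy,R,t=cam(n); c=-R.T@t; d=R.T@np.array([(u-cx)/f,(v-cy)/f,1]); return c+d*(z-c[2])/d[2]
def pt(n,u,v,d):
    f,cx,cy,R,t=cam(n); return R.T@(np.array([(u-cx)/f*d,(v-cy)/f*d,d])-t)
def proj(n,X):
    f,cx,cy,R,t=cam(n); p=R@np.array(X)+t; return f*p[0]/p[2]+cx,f*p[1]/p[2]+cy
def cloud(n,D):
    f,cx,cy,R,t=cam(n); v,u=np.mgrid[:400,:640]; P=np.stack([(u-cx)/f*D,(v-cy)/f*D,D],-1)-t; return P@R
def shot(n,tag):
    p,d=viewer.read_camera(n); cv2.imwrite(f'pics/{tag}.png',p[:,:,::-1]); np.save(f'{tag}.npy',d); return p,d
E
python3 - <<'E'
from h import *
for n in('scene','top'):
    shot(n,n+'1'); f,cx,cy,R,t=cam(n); print(n,f,cx,cy,-R.T@t); print(R.round(3))
print(bot.read_state())
E
```

```text
scene 433.70241726832217 321.3567431412091 198.24521203836926 [ 1.2398471  -0.50456328  0.87232264]
[[ 0.629  0.778 -0.011]
 [ 0.533 -0.441 -0.722]
 [-0.566  0.448 -0.691]]
top 499.0197749209932 323.3237140439589 192.11173494013124 [ 0.5154121  -0.02068574  1.45707848]
[[ 0.013 -1.     0.001]
 [-0.998 -0.013 -0.068]
 [ 0.068 -0.    -0.998]]
{'time': 0.1, 'q': array([-1.19591945e+00,  2.64701940e-01,  1.60523367e+00, -9.24962998e-06,
        1.27373333e+00, -3.69284780e-02]), 'joint_vel': array([-0.00106826, -0.00217524, -0.00362152, -0.00095887,  0.0001896 ,
       -0.00295336]), 'joint_torque': array([ 3.46962688e-04, -5.16706181e+01, -3.68589377e+01, -1.04633764e-04,
        6.31818824e-03,  6.31795629e-06]), 'tool_pos': array([ 0.26991117, -0.61795637,  0.23007232]), 'tcp_rot': array([-3.07322931e+00, -6.41887316e-01,  5.61803091e-04]), 'wrist_force': array([ 0.11663557, -0.64484119, -0.20063269]), 'torque': array([ 0.02320389, -0.01323483,  0.05484028]), 'width': 0.999830186696416}
```

View pics/scene1.png

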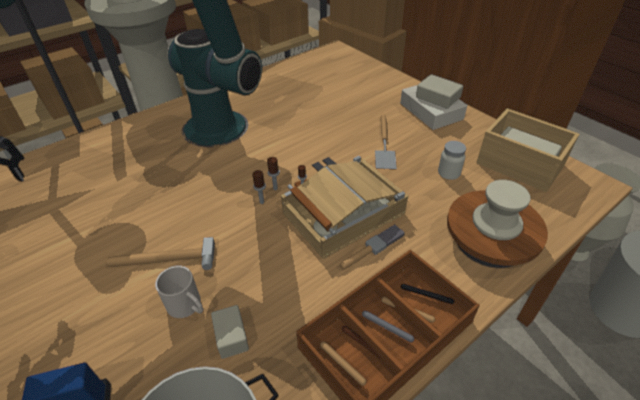

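View pics/top1.png

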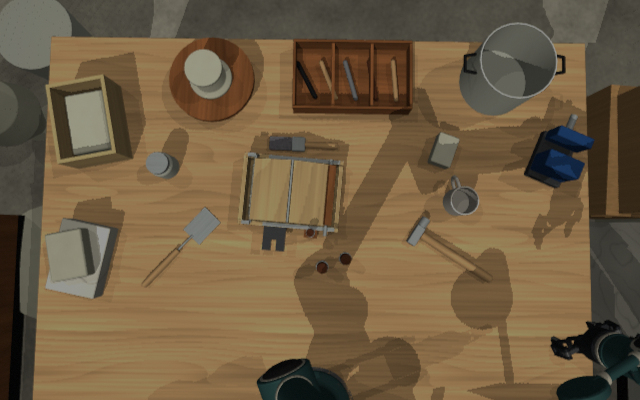

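The scene view shows the case at about (345,205). Dark-knobbed pins stand at (302,172), (273,165) and (259,180). In the top view the case is at (292,193), the brown lip at (331,195), the notch plate at (273,238) and knobs at (312,233), (321,267) and (345,259). I'll check these in a close crop and measure.

```bash
python3 - <<'E'
from h import *
a=cv2.imread('pics/top1.png')[140:285,225:365]; b=cv2.imread('pics/scene1.png')[140:265,240:415]
a=cv2.resize(a,None,fx=4,fy=4,interpolation=cv2.INTER_CUBIC)[:,:]; b=cv2.resize(b,(400,286)); c=np.zeros((580,800,3),np.uint8)
a=cv2.resize(a,None,fx=.71,fy=.71); c[:a.shape[0],:a.shape[1]]=a; c[:286,400:]=b; cv2.imwrite('pics/crop1.png',c)
D=np.load('top1.npy'); P=cloud('top',D); I=cv2.imread('pics/top1.png')
# pins: local highest
for u,v in((312,233),(321,267),(345,259)):
    W=P[v-9:v+9,u-9:u+9].reshape(-1,3); zm=W[:,2].max(); s=W[W[:,2]>zm-.012]; print((u,v),zm.round(4),s.mean(0).round(4),len(s))
# outer walls: height ~.07 points
m=(P[...,2]>.04)&(P[...,2]<.14)
n,l,st,ce=cv2.connectedComponentsWithStats(m.astype(np.uint8))
k=l[195,290]; print(st[k]); Q=P[l==k]; r=cv2.minAreaRect((Q[:,:2]*1000).astype(np.float32)); print(r)
# plate
for v in range(226,254,3): print(v,[(round(float(z)*1000)) for z in P[v,258:292:2,2]])
for u,v in ((331,170),(331,195),(331,218),(290,170),(290,215)): print((u,v),P[v,u].round(4))
print('row195',[(u,*(P[195,u]*1000).round().astype(int)[1:]) for u in range(238,348,4)])
E
```

```text
(312, 233) 1.4571 [ 0.5154 -0.0207  1.4571] 1
(321, 267) 1.4571 [ 0.5154 -0.0207  1.4571] 1
(345, 259) 1.4571 [ 0.5154 -0.0207  1.4571] 3
[ 237  153  107   99 7223]
((576.7982177734375, 73.29749298095703), (280.6466369628906, 266.4322509765625), 85.83499145507812)
226 [2, 1, 3, 66, 70, 73, 73, 69, 69, 70, 66, 70, 73, 75, 76, 72, 70]
229 [3, 2, 6, 63, 68, 71, 63, 64, 68, 64, 70, 65, 64, 68, 51, 2, -4]
232 [-1, -1, 0, 68, 63, 63, 65, 64, 63, 63, 67, 64, 70, 67, 9, 1, 1]
235 [-2, 1, -1, 65, 64, 66, 63, 65, 65, 69, 69, 63, 64, 67, 2, 1, 1]
238 [1, 1, 3, 68, 63, 64, 65, 66, 67, 61, 68, 67, 66, 66, 2, 7, -6]
241 [9, 2, -4, 69, 67, 66, 66, 1, -3, 65, 62, 66, 68, 65, 3, 4, -4]
244 [3, 2, 62, 65, 72, 59, 67, 0, 3, 68, 66, 63, 63, 68, -1, 6, 3]
247 [7, 2, 67, 61, 63, 67, 60, 4, -1, 62, 66, 67, 64, 58, 0, 1, 0]
250 [5, 0, -3, 0, -4, 68, 62, -1, -1, 68, 66, 70, 67, -2, 3, 1, 3]
253 [-6, -1, 5, 4, -2, 3, 1, -1, 4, -2, 2, 1, -3, -2, -4, 4, 3]
(331, 170) [ 0.6686 -0.0411  0.1042]
(331, 195) [ 0.6009 -0.0421  0.0953]
(331, 218) [ 0.538  -0.0428  0.0965]
(290, 170) [0.6654 0.0695 0.12  ]
(290, 215) [
[... 336 characters left out ...]
), np.int64(99)), (274, np.int64(113), np.int64(103)), (278, np.int64(101), np.int64(112)), (282, np.int64(91), np.int64(107)), (286, np.int64(80), np.int64(114)), (290, np.int64(69), np.int64(106)), (294, np.int64(58), np.int64(114)), (298, np.int64(47), np.int64(115)), (302, np.int64(37), np.int64(106)), (306, np.int64(26), np.int64(107)), (310, np.int64(15), np.int64(103)), (314, np.int64(4), np.int64(98)), (318, np.int64(-7), np.int64(95)), (322, np.int64(-17), np.int64(86)), (326, np.int64(-28), np.int64(95)), (330, np.int64(-39), np.int64(99)), (334, np.int64(-52), np.int64(9)), (338, np.int64(-21), np.int64(1457)), (342, np.int64(-76), np.int64(-2)), (346, np.int64(-87), np.int64(5))]
```

View pics/crop1.png

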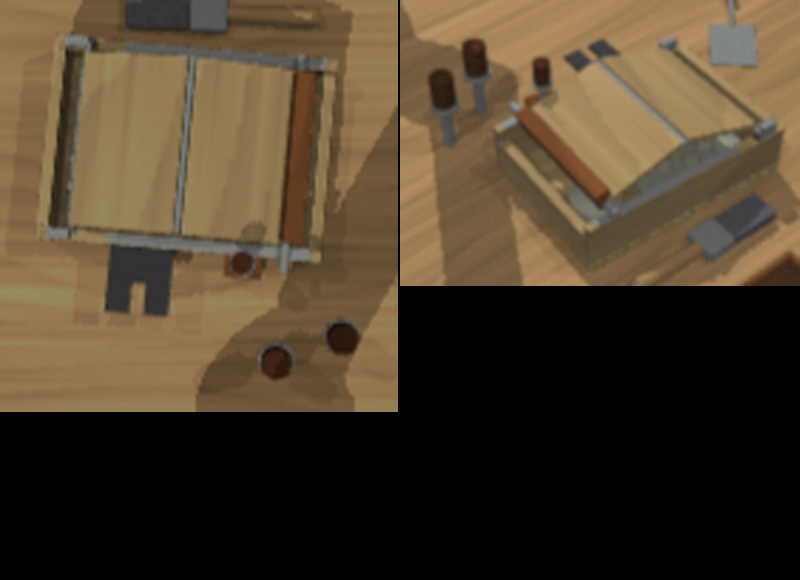

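The crop shows the pin meant: the small-knobbed one in the brown block at the case side, crop (242,264), top pixel (310,233). The two pins at (321,267) and (345,259) stand free on the bench and are taller, so they're look-alikes. The plate's notch is at crop (138,300). Now I'll measure exactly.

```bash
python3 - <<'E'
from h import *
I=cv2.imread('pics/top1.png').astype(int); D=np.load('top1.npy'); P=cloud('top',D)
# knob in both views
def knob(n,u,v,w):
    J=cv2.imread(f'pics/{n}1.png').astype(int)[v-w:v+w,u-w:u+w]; m=(J.sum(2)<130).astype(np.uint8)
    N,l,st,ce=cv2.connectedComponentsWithStats(m); k=1+np.argmax(st[1:,4]); return ce[k]+[u-w,v-w],st[k]
for n,u,v,w in(('top',311,233,8),('top',321,267,9),('top',345,259,9),('scene',302,171,8)):
    c,s=knob(n,u,v,w); print(n,c,s,ray(n,*c,.129 if n=='top' else .113).round(4))
# ridge & lip directions: lip brown mask
hsv=cv2.cvtColor(I.astype(np.uint8),cv2.COLOR_BGR2HSV)
m=np.zeros((400,640),np.uint8); R=I[150:235,315:345]; m[150:235,315:345]=((R[...,2]>R[...,0]*2.2)&(R[...,2]<150)&(R[...,2]>60))
N,l,st,ce=cv2.connectedComponentsWithStats(m); k=1+np.argmax(st[1:,4]); v,u=np.nonzero(l==k); print('lip',st[k],ce[k])
a=np.array([ray('top',x,y,.098) for x,y in zip(u,v)]); print('lip ctr',a.mean(0)); r=cv2.minAreaRect((a[:,:2]*1000).astype(np.float32));print(r)
# plate: dark px with z 0.05-.08
M=(I.sum(2)<190)&(P[...,2]>.05)&(P[...,2]<.08); M[:226]=0; M[:,:255]=0; M[:,295:]=0
v,u=np.nonzero(M); a=np.array([ray('top',x,y,.066) for x,y in zip(u,v)]); print('plate',len(a),a.min(0),a.max(0)); print(cv2.minAreaRect((a[:,:2]*1000).astype(np.float32)))
for v in range(236,254,2): print(v,I[v,258:292].sum(1))
# wall corners (from crop)
for c in((42,235),(65,38),(335,62),(318,262)): print(c,ray('top',225+c[0]/2.84,140+c[1]/2.84,.07).round(4))
# side wall edge fit robust: case outline at z>.05
H=(P[...,2]>.045)&(P[...,2]<.2); 
for v0,v1,nm in((160,225,'L'),):
    L=[];
    for v in range(v0,v1): 
        us=np.nonzero(H[v,200:360])[0]+200; L.append((ray('top',us.min()-.5,v,.07)[:2]))
    L=np.array(L); p=np.polyfit(L[:,0],L[:,1],1); print(nm,p,np.std(np.polyval(p,L[:,0])-L[:,1]))
T=[]
for u in range(252,335):
    vs=np.nonzero(H[148:190,u])[0]+148; T.append(ray('top',u,vs.min()-.5,.07)[:2])
T=np.array(T); p=np.polyfit(T[:,1],T[:,0],1); print('far',p,np.std(np.polyval(p,T[:,1])-T[:,0]))
E
```

```text
top [309.54545455 232.09090909] [ 4  4  6  7 33] [0.4994 0.0142 0.129 ]
top [321.80645161 267.10752688] [ 5  4 11 11 93] [ 0.4077 -0.0195  0.129 ]
top [344.97826087 258.60869565] [ 4  4 11 11 92] [ 0.4307 -0.0805  0.129 ]
scene [301.59090909 172.65909091] [ 5  6  6  8 44] [0.5059 0.0097 0.113 ]
lip [323 165  14  61 492] [329.48373984 194.71341463]
lip ctr [ 0.60152709 -0.03789078  0.098     ]
((601.4710693359375, -37.74207305908203), (22.498512268066406, 165.11398315429688), 85.64395141601562)
plate 439 [0.44807822 0.08145162 0.066     ] [0.51398121 0.14733799 0.066     ]
((480.5179443359375, 114.87826538085938), (62.55207824707031, 62.83454895019531), 85.46647644042969)
236 [337 338 336 336 312 151 151 151 153 153 151 151 152 153 152 151 151 153
 153 153 152 151 153 153 151 152 160 231 346 331 311 310 310 309]
238 [333 333 335 332 296 149 149 149 151 149 151 150 151 149 152 150 151 147
 154 150 151 152 152 151 151 153 174 250 310 309 309 310 313 310]
240 [334 334 336 328 270 153 153 155 150 149 151 151 159 217 327 303 308 300
 191 152 153 153 153 152 150 153 176 264 304 305 304 303 
[... 403 characters left out ...]
8 225 362 360 357 359 357 357 357]
248 [342 349 366 326 152 153 158 152 149 151 152 160 226 342 342 345 345 282
 152 153 155 152 153 151 153 173 263 367 365 353 353 354 353 353]
250 [313 322 349 347 319 314 289 286 267 261 246 244 265 319 320 322 323 252
 209 191 189 168 168 168 153 192 310 358 360 343 344 343 346 344]
252 [312 318 348 349 348 332 314 313 312 312 313 313 311 313 318 345 329 329
 328 327 330 332 332 329 334 353 352 352 349 335 333 332 337 337]
(42, 235) [0.5221 0.2096 0.07  ]
(65, 38) [0.7162 0.1916 0.07  ]
(335, 62) [ 0.6958 -0.0748  0.07  ]
(318, 262) [ 0.4992 -0.0602  0.07  ]
L [-0.06629818  0.25093633] 0.002355238089601824
far [0.07700817 0.70401491] 0.0009254629335228896
```

```bash
python3 - <<'E'
from h import *
N=ray('top',273.0,244.4,.066); print('notch',N)
for u,v in((273.2,242),(272.8,248),(259.3+3,247),(284,247),(262.7,238),(284.2,238),(273,239.3),(273,249.8)): print((u,v),ray('top',u,v,.066).round(4))
ex=np.array([.0767,.997]);ey=np.array([-.997,.0767]);o=np.array([.6092,.0713])
for n,p in(('notch',N[:2]),('pin',[.4994,.0142]),('lip',[.6015,-.0378])): d=np.array(p)-o; print(n,(d@ex).round(4),(d@ey).round(4))
# knob outline by lower threshold vs background in scene: crop
J=cv2.imread('pics/scene1.png')[150:200,280:330]; cv2.imwrite('pics/k.png',np.hstack([cv2.resize(J,(400,400),interpolation=0),cv2.resize(cv2.imread('pics/top1.png')[215:255,290:330],(400,400),interpolation=0)]))
E
```

```text
notch [0.46334846 0.11674951 0.066     ]
(273.2, 242) [0.47   0.1163 0.066 ]
(272.8, 248) [0.4534 0.1171 0.066 ]
(262.3, 247) [0.4558 0.1463 0.066 ]
(284, 247) [0.4566 0.0861 0.066 ]
(262.7, 238) [0.4807 0.1457 0.066 ]
(284.2, 238) [0.4814 0.086  0.066 ]
(273, 239.3) [0.4774 0.117  0.066 ]
(273, 249.8) [0.4485 0.1165 0.066 ]
notch 0.0341 0.1489
pin -0.0654 0.1051
lip -0.1094 -0.0007
```

View pics/k.png

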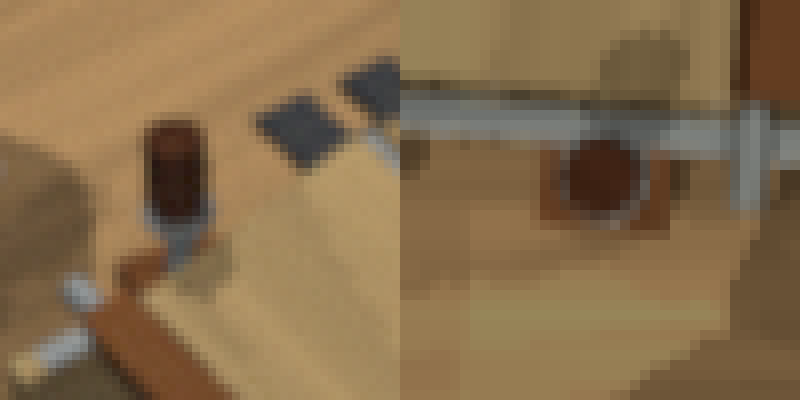

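jog_arm([
  {"dx": 1.5,"dy": 4.0,"turn": -0.05},
  {"dx": 1.5,"dy": 3.8,"turn": -0.05},
  {"dx": 1.5,"dy": 3.8,"turn": -0.05},
  {"dx": 1.5,"dy": 3.8,"turn": -0.05},
  {"dx": 1.5,"dy": 3.8,"turn": -0.05},
  {"dx": 1.5,"dy": 3.8,"turn": -0.05},
  {"dx": 1.5,"dy": 3.8,"turn": -0.05},
  {"dx": 1.5,"dy": 3.8,"turn": -0.05},
  {"dx": 1.5,"dy": 3.8,"turn": -0.05},
  {"dx": 1.5,"dy": 3.8,"turn": -0.04},
  {"dx": 1.5,"dy": 3.8},
  {"dx": 1.5,"dy": 3.8},
], fingers=4.8)

```text
validation failed for argument at $.mo...
```

The knob is at top pixel (309.7,232.4) in its square block, its collar visible, and it agrees with the scene view. Measured in the case frame, the pin comes out at (-65,106), as described. The last move was refused, so I'll give every key in each row.

jog_arm([
  {"dx": 1.5,"dy": 3.8,"dz": 0,"turn": -0.05},
  {"dx": 1.5,"dy": 3.8,"dz": 0,"turn": -0.05},
  {"dx": 1.5,"dy": 3.8,"dz": 0,"turn": -0.05},
  {"dx": 1.5,"dy": 3.8,"dz": 0,"turn": -0.05},
  {"dx": 1.5,"dy": 3.8,"dz": 0,"turn": -0.05},
  {"dx": 1.5,"dy": 3.8,"dz": 0,"turn": -0.05},
  {"dx": 1.5,"dy": 3.8,"dz": 0,"turn": -0.05},
  {"dx": 1.5,"dy": 3.8,"dz": 0,"turn": -0.05},
  {"dx": 1.5,"dy": 3.8,"dz": 0,"turn": -0.05},
  {"dx": 1.5,"dy": 3.8,"dz": 0,"turn": -0.04},
  {"dx": 1.5,"dy": 3.8,"dz": 0,"turn": 0},
  {"dx": 1.5,"dy": 3.8,"dz": 0,"turn": 0},
], fingers=4.8)

```text
time: 1.1
tool_pos: [0.4501, -0.1605, 0.231]
tcp_rot: [-3.139, 0.123, 0.0]
wrist_force: [0.6, -0.4, -1.0]
width: 0.561
```

jog_arm([
  {"dx": 1,"dy": 3.5,"dz": 0,"turn": 0},
  {"dx": 1,"dy": 3.5,"dz": 0,"turn": 0},
  {"dx": 1,"dy": 3.5,"dz": 0,"turn": 0},
  {"dx": 1,"dy": 3.5,"dz": 0,"turn": 0},
  {"dx": 0.8,"dy": 3.4,"dz": 0,"turn": 0},
  {"dx": 0,"dy": 0,"dz": -2,"turn": 0},
  {"dx": 0,"dy": 0,"dz": -2,"turn": 0},
  {"dx": 0,"dy": 0,"dz": -2,"turn": 0},
  {"dx": 0,"dy": 0,"dz": -2,"turn": 0},
  {"dx": 0,"dy": 0,"dz": 0,"turn": 0},
  {"dx": 0,"dy": 0,"dz": 0,"turn": 0},
])

```text
time: 2.02
tool_pos: [0.4967, 0.0115, 0.1499]
tcp_rot: [3.139, -0.123, -0.006]
wrist_force: [0.4, -0.4, 0.5]
width: 0.563
```

```bash
python3 - <<'E'
from h import *
s=bot.read_state(); print(s['tool_pos'],s['time'])
shot('scene','scene2'); shot('top','top2')
J=cv2.imread('pics/scene2.png')[120:220,250:350]; K=cv2.imread('pics/top2.png')[190:260,275:345]
cv2.imwrite('pics/k2.png',np.hstack([cv2.resize(J,(400,400)),cv2.resize(K,(400,400))]))
for z in(.15,.1): print(proj('scene',[*s['tool_pos'][:2],z]),proj('top',[*s['tool_pos'][:2],z]))
E
```

```text
[0.49665756 0.0115321  0.14987609] 2.0167
(np.float64(299.44792963538856), np.float64(160.0006747181493)) (np.float64(310.34858821689147), np.float64(233.2622159040388))
(np.float64(300.2798814034624), np.float64(174.31984688866336)) (np.float64(310.8070577776225), np.float64(233.00247057896746))
```

View pics/k2.png

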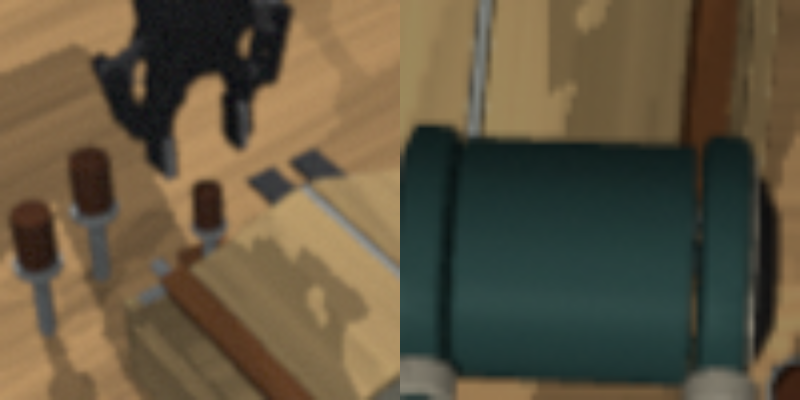

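The scene view shows the open fingertips straddling the small knob: tips at about (291,162) and (309,156), knob at (302,171). Going down.

jog_arm([
  {"dx": 0.1,"dy": 0.2,"dz": -0.8,"turn": 0},
  {"dx": 0,"dy": 0,"dz": -0.8,"turn": 0},
  {"dx": 0,"dy": 0,"dz": -0.8,"turn": 0},
  {"dx": 0,"dy": 0,"dz": -0.8,"turn": 0},
  {"dx": 0,"dy": 0,"dz": -0.8,"turn": 0},
  {"dx": 0,"dy": 0,"dz": -0.8,"turn": 0},
  {"dx": 0,"dy": 0,"dz": 0,"turn": 0},
  {"dx": 0,"dy": 0,"dz": 0,"turn": 0},
  {"dx": 0,"dy": 0,"dz": 0,"turn": 0},
])

```text
time: 2.87
tool_pos: [0.4993, 0.0134, 0.1033]
tcp_rot: [-3.139, 0.123, 0.0]
wrist_force: [0.3, -0.1, 1.3]
width: 0.561
```

jog_arm([
  {"dx": 0,"dy": 0,"dz": 0,"turn": 0},
  {"dx": 0,"dy": 0,"dz": 0,"turn": 0},
  {"dx": 0,"dy": 0,"dz": 0,"turn": 0},
  {"dx": 0,"dy": 0,"dz": 0,"turn": 0},
  {"dx": 0,"dy": 0,"dz": 0,"turn": 0},
  {"dx": 0,"dy": 0,"dz": 0,"turn": 0},
], fingers=1.2, grip_force=30)

```text
time: 3.37
tool_pos: [0.4997, 0.0134, 0.1039]
tcp_rot: [3.139, -0.123, 0.002]
wrist_force: [-0.2, -0.3, 4.0]
width: 0.243
```

Gripped: opening about 21 mm against a 22 mm knob, with hardly any side load. Drawing straight up.

jog_arm([
  {"dx": 0,"dy": 0,"dz": 0.5,"turn": 0},
  {"dx": 0,"dy": 0,"dz": 0.5,"turn": 0},
  {"dx": 0,"dy": 0,"dz": 0.5,"turn": 0},
  {"dx": 0,"dy": 0,"dz": 0.5,"turn": 0},
  {"dx": 0,"dy": 0,"dz": 0.5,"turn": 0},
  {"dx": 0,"dy": 0,"dz": 0.5,"turn": 0},
  {"dx": 0,"dy": 0,"dz": 0.8,"turn": 0},
  {"dx": 0,"dy": 0,"dz": 0.8,"turn": 0},
  {"dx": 0,"dy": 0,"dz": 0.8,"turn": 0},
  {"dx": 0,"dy": 0,"dz": 0.6,"turn": 0},
  {"dx": 0,"dy": 0,"dz": 0,"turn": 0},
])

```text
time: 4.28
tool_pos: [0.5005, 0.0134, 0.1654]
tcp_rot: [-3.139, 0.123, -0.005]
wrist_force: [-0.3, 0.4, -0.3]
width: 0.244
```

jog_arm([
  {"dx": -1.2,"dy": 0,"dz": 0,"turn": 0},
  {"dx": -1.2,"dy": 1.0,"dz": 0,"turn": 0},
  {"dx": -1.2,"dy": 1.8,"dz": 0,"turn": 0},
  {"dx": 0,"dy": 2.0,"dz": 0,"turn": 0},
  {"dx": 0,"dy": 2.0,"dz": 0,"turn": 0},
  {"dx": 0,"dy": 2.0,"dz": 0,"turn": 0},
  {"dx": 0,"dy": 1.5,"dz": 0,"turn": 0},
  {"dx": 0,"dy": 0,"dz": -1.2,"turn": 0},
  {"dx": 0,"dy": 0,"dz": -1.2,"turn": 0},
  {"dx": 0,"dy": 0,"dz": -0.6,"turn": 0},
  {"dx": 0,"dy": 0,"dz": 0,"turn": 0},
  {"dx": 0,"dy": 0,"dz": 0,"turn": 0},
])

```text
time: 5.28
tool_pos: [0.4619, 0.1155, 0.1319]
tcp_rot: [3.138, -0.124, -0.005]
wrist_force: [-0.1, 0.0, -1.0]
width: 0.246
```

```bash
python3 - <<'E'
from h import *
s=bot.read_state(); print(s['tool_pos'],s['time'])
shot('scene','scene3'); c=(265,100)
J=cv2.imread('pics/scene3.png')[c[1]:c[1]+100,c[0]:c[0]+130]
cv2.imwrite('pics/k3.png',cv2.resize(J,(780,600),interpolation=cv2.INTER_CUBIC))
for p in([*s['tool_pos'][:2],.078],[.4633,.1167,.066],[.4774,.117,.066],[.4485,.1165,.066]):
    u,v=proj('scene',p); print(((u-c[0])*6+2.5).round(),((v-c[1])*6+2.5).round())
E
```

```text
[0.46186379 0.11554019 0.13185789] 5.2833
344.0 358.0
348.0 378.0
367.0 392.0
329.0 363.0
```

View pics/k3.png

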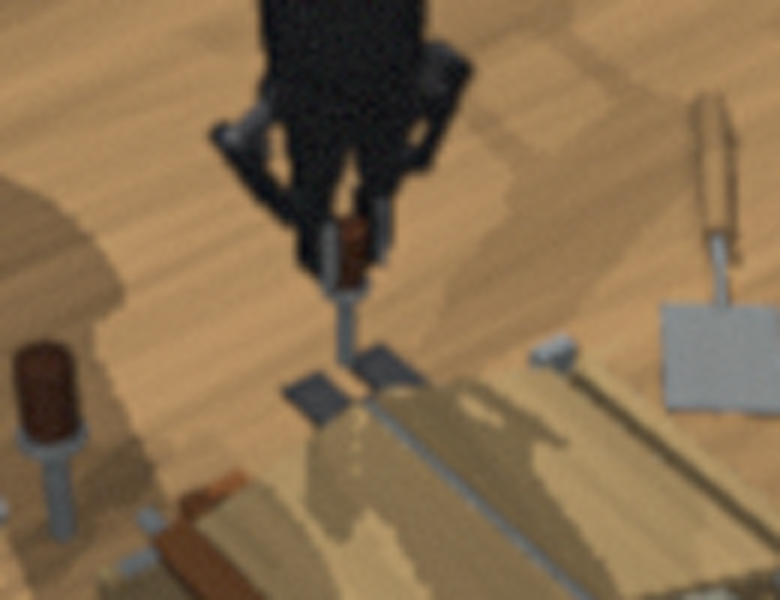

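The pin tip at crop (345,362) is right above the notch gap at (350,378). Lowering.

jog_arm([
  {"dx": 0.1,"dy": 0.1,"dz": 0,"turn": 0},
  {"dx": 0,"dy": 0,"dz": -0.4,"turn": 0},
  {"dx": 0,"dy": 0,"dz": -0.4,"turn": 0},
  {"dx": 0,"dy": 0,"dz": -0.4,"turn": 0},
  {"dx": 0,"dy": 0,"dz": -0.4,"turn": 0},
  {"dx": 0,"dy": 0,"dz": -0.4,"turn": 0},
  {"dx": 0,"dy": 0,"dz": 0,"turn": 0},
])

```text
time: 5.92
tool_pos: [0.4633, 0.1173, 0.1121]
tcp_rot: [3.139, -0.123, -0.003]
wrist_force: [-0.3, 0.7, -1.3]
width: 0.243
```

jog_arm([
  {"dx": 0,"dy": 0,"dz": -0.5,"turn": 0},
  {"dx": 0,"dy": 0,"dz": -0.5,"turn": 0},
  {"dx": 0,"dy": 0,"dz": -0.5,"turn": 0},
  {"dx": 0,"dy": 0,"dz": -0.5,"turn": 0},
  {"dx": 0,"dy": 0,"dz": -0.5,"turn": 0},
  {"dx": 0,"dy": 0,"dz": -0.5,"turn": 0},
  {"dx": 0,"dy": 0,"dz": 0,"turn": 0},
  {"dx": 0,"dy": 0,"dz": 0,"turn": 0},
])

```text
time: 6.58
tool_pos: [0.4638, 0.1173, 0.0827]
tcp_rot: [3.139, -0.123, -0.002]
wrist_force: [-0.3, -0.0, 0.3]
width: 0.248
```

jog_arm([
  {"dx": 0,"dy": 0,"dz": -0.2,"turn": 0},
  {"dx": 0,"dy": 0,"dz": -0.2,"turn": 0},
  {"dx": 0,"dy": 0,"dz": -0.1,"turn": 0},
  {"dx": 0,"dy": 0,"dz": -0.1,"turn": 0},
  {"dx": 0,"dy": 0,"dz": 0,"turn": 0},
])

```text
time: 7.0
tool_pos: [0.4641, 0.1174, 0.0771]
tcp_rot: [3.139, -0.123, -0.0]
wrist_force: [-0.5, 0.1, -0.4]
width: 0.247
```

jog_arm([
  {"dx": 0,"dy": 0,"dz": -0.1,"turn": 0},
  {"dx": 0,"dy": 0,"dz": -0.1,"turn": 0},
  {"dx": 0,"dy": 0,"dz": 0,"turn": 0},
])

```text
time: 7.25
tool_pos: [0.4644, 0.1174, 0.0769]
tcp_rot: [3.139, -0.123, -0.0]
wrist_force: [-4.3, -0.9, 10.8]
width: 0.246
```

The collar is resting on the plate (10 N up). Easing off, releasing and going up.

jog_arm([
  {"dx": 0,"dy": 0,"dz": 0.1,"turn": 0},
  {"dx": 0,"dy": 0,"dz": 0,"turn": 0},
])

```text
time: 7.42
tool_pos: [0.4648, 0.1175, 0.077]
tcp_rot: [-3.139, 0.123, -0.002]
wrist_force: [-1.4, -0.6, 5.7]
width: 0.248
```

jog_arm([
  {"dx": 0,"dy": 0,"dz": 0,"turn": 0},
  {"dx": 0,"dy": 0,"dz": 0,"turn": 0},
  {"dx": 0,"dy": 0,"dz": 0,"turn": 0},
  {"dx": 0,"dy": 0,"dz": 0,"turn": 0},
  {"dx": 0,"dy": 0,"dz": 0.5,"turn": 0},
  {"dx": 0,"dy": 0,"dz": 1,"turn": 0},
  {"dx": 0,"dy": 0,"dz": 2,"turn": 0},
  {"dx": 0,"dy": 0,"dz": 3,"turn": 0},
  {"dx": 0,"dy": 0,"dz": 3,"turn": 0},
  {"dx": 0,"dy": 0,"dz": 3,"turn": 0},
  {"dx": 0,"dy": 0,"dz": 0,"turn": 0},
], fingers=4.5)

```text
time: 8.33
tool_pos: [0.4687, 0.1184, 0.2095]
tcp_rot: [-3.136, 0.123, -0.02]
wrist_force: [1.5, 0.9, 0.8]
width: 0.525
```

jog_arm([
  {"dx": 0,"dy": -3.4,"dz": 0,"turn": 0},
  {"dx": 2.2,"dy": -3.4,"dz": 0,"turn": 0},
  {"dx": 2.2,"dy": -3.4,"dz": 0,"turn": 0},
  {"dx": 2.2,"dy": -3.4,"dz": 0,"turn": 0},
  {"dx": 2.2,"dy": -3.4,"dz": 0,"turn": 0},
  {"dx": 2.2,"dy": -3.3,"dz": 0,"turn": 0},
  {"dx": 2,"dy": 0,"dz": 0,"turn": 0},
  {"dx": 0,"dy": 0,"dz": 0,"turn": 0},
  {"dx": 0,"dy": 0,"dz": 0,"turn": 0},
  {"dx": 0,"dy": 0,"dz": 0,"turn": 0},
], fingers=0)

```text
time: 9.17
tool_pos: [0.5934, -0.0851, 0.2011]
tcp_rot: [-3.139, 0.122, 0.002]
wrist_force: [-0.2, -0.0, 0.0]
width: -0.003
```

```bash
python3 - <<'E'
from h import *
s=bot.read_state(); print(s['tool_pos'],s['time'],s['width'])
shot('scene','scene4'); shot('top','top4')
J=cv2.imread('pics/scene4.png')[90:250,240:430]; K=cv2.imread('pics/top4.png')[150:260,240:360]
cv2.imwrite('pics/k4.png',np.hstack([cv2.resize(J,(475,400)),cv2.resize(K,(325,400))]))
E
```

```text
[ 0.59344667 -0.08514352  0.20114326] 9.1667 -0.002940645864140107
```

View pics/k4.png

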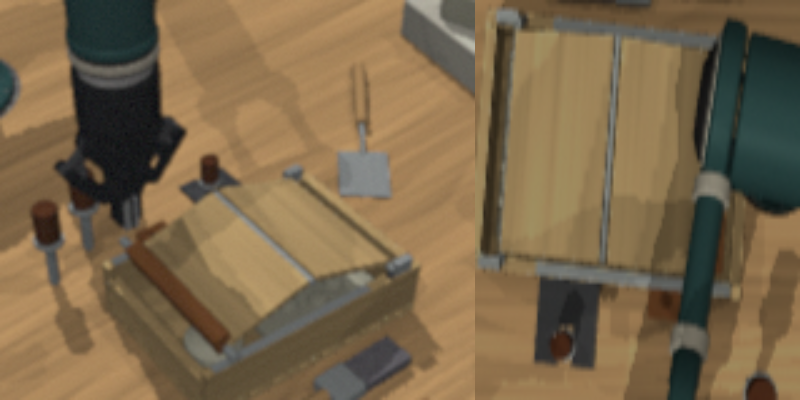

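The scene and top views show the pin hanging in the notch, top (272,245). The gripper is behind the lip. Lowering behind the lip, then pushing.

jog_arm([
  {"dx": 0.4,"dy": 0,"dz": -2,"turn": 0},
  {"dx": 0,"dy": 0,"dz": -2,"turn": 0},
  {"dx": 0,"dy": 0,"dz": -2,"turn": 0},
  {"dx": 0,"dy": 0,"dz": -2,"turn": 0},
  {"dx": 0,"dy": 0,"dz": -2,"turn": 0},
  {"dx": 0,"dy": 0,"dz": -1.8,"turn": 0},
  {"dx": 0,"dy": 0,"dz": 0,"turn": 0},
  {"dx": 0,"dy": 0,"dz": 0,"turn": 0},
])

```text
time: 9.93
tool_pos: [0.5965, -0.0846, 0.0825]
tcp_rot: [-3.139, 0.121, 0.005]
wrist_force: [0.7, -0.5, -0.0]
width: -0.0
```

jog_arm([
  {"dx": 0.04,"dy": 0.5,"dz": 0,"turn": 0},
  {"dx": 0.04,"dy": 0.5,"dz": 0,"turn": 0},
  {"dx": 0.04,"dy": 0.5,"dz": 0,"turn": 0},
  {"dx": 0.04,"dy": 0.5,"dz": 0,"turn": 0},
  {"dx": 0.04,"dy": 0.5,"dz": 0,"turn": 0},
  {"dx": 0.04,"dy": 0.5,"dz": 0,"turn": 0},
])

```text
time: 10.43
tool_pos: [0.601, -0.0555, 0.0839]
tcp_rot: [3.138, -0.122, 0.002]
wrist_force: [1.0, -1.0, 0.7]
width: -0.004
```

jog_arm([
  {"dx": 0.04,"dy": 0.5,"dz": 0,"turn": 0},
  {"dx": 0.04,"dy": 0.5,"dz": 0,"turn": 0},
  {"dx": 0.04,"dy": 0.5,"dz": 0,"turn": 0},
  {"dx": 0.04,"dy": 0.5,"dz": 0,"turn": 0},
  {"dx": 0.04,"dy": 0.5,"dz": 0,"turn": 0},
  {"dx": 0.04,"dy": 0.5,"dz": 0,"turn": 0},
  {"dx": 0.04,"dy": 0.5,"dz": 0,"turn": 0},
  {"dx": 0.04,"dy": 0.5,"dz": 0,"turn": 0},
])

```text
time: 11.1
tool_pos: [0.6038, -0.0151, 0.0833]
tcp_rot: [3.139, -0.123, -0.0]
wrist_force: [0.2, -2.0, 0.6]
width: 0.0
```

jog_arm([
  {"dx": 0.04,"dy": 0.5,"dz": 0,"turn": 0},
  {"dx": 0.04,"dy": 0.5,"dz": 0,"turn": 0},
  {"dx": 0.04,"dy": 0.5,"dz": 0,"turn": 0},
  {"dx": 0.04,"dy": 0.5,"dz": 0,"turn": 0},
  {"dx": 0.04,"dy": 0.5,"dz": 0,"turn": 0},
  {"dx": 0.04,"dy": 0.5,"dz": 0,"turn": 0},
  {"dx": 0.04,"dy": 0.5,"dz": 0,"turn": 0},
  {"dx": 0.04,"dy": 0.5,"dz": 0,"turn": 0},
  {"dx": 0.04,"dy": 0.5,"dz": 0,"turn": 0},
])

```text
time: 11.85
tool_pos: [0.6074, 0.0299, 0.0833]
tcp_rot: [3.139, -0.123, 0.0]
wrist_force: [0.5, -2.4, -0.5]
width: 0.005
```

```bash
python3 - <<'E'
from h import *
s=bot.read_state(); print(s['tool_pos'],s['time'],s['wrist_force'])
shot('scene','scene5')
J=cv2.imread('pics/scene5.png')[60:260,240:440]
cv2.imwrite('pics/k5.png',cv2.resize(J,(600,600)))
E
```

```text
[0.60744078 0.02993042 0.08332138] 11.85 [ 0.47752525 -2.41174954 -0.47067238]
```

View pics/k5.png

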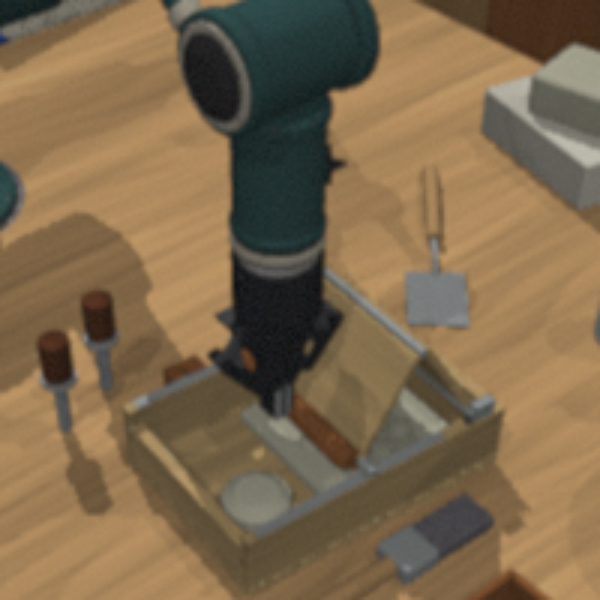

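The cover stands at about 60°, with the tip against the lip at crop (285,405). I'll raise the tip above the lip and push on B's face at about 0.13 m, so the gripper body clears the folded panel.

jog_arm([
  {"dx": 0,"dy": 0,"dz": 1.6,"turn": 0},
  {"dx": 0,"dy": 0,"dz": 1.6,"turn": 0},
  {"dx": 0.08,"dy": 1.0,"dz": 1.6,"turn": 0},
  {"dx": 0.08,"dy": 1.0,"dz": 0,"turn": 0},
  {"dx": 0.06,"dy": 0.8,"dz": 0,"turn": 0},
  {"dx": 0.05,"dy": 0.6,"dz": 0,"turn": 0},
  {"dx": 0.04,"dy": 0.5,"dz": 0,"turn": 0},
])

```text
time: 12.48
tool_pos: [0.6118, 0.066, 0.135]
tcp_rot: [3.133, -0.119, 0.004]
wrist_force: [-9.2, -14.9, 30.5]
width: -0.002
```

jog_arm([
  {"dx": 0,"dy": -0.5,"dz": 0.5,"turn": 0},
  {"dx": 0,"dy": -0.5,"dz": 0.5,"turn": 0},
  {"dx": 0,"dy": 0,"dz": 0,"turn": 0},
])

```text
time: 12.73
tool_pos: [0.6104, 0.0583, 0.141]
tcp_rot: [-3.139, 0.123, 0.0]
wrist_force: [0.0, 0.7, -0.6]
width: 0.003
```

```bash
python3 - <<'E'
from h import *
s=bot.read_state(); print(s['tool_pos'],s['time'],s['wrist_force'])
shot('scene','scene6')
J=cv2.imread('pics/scene6.png')[60:260,240:440]
cv2.imwrite('pics/k6.png',cv2.resize(J,(600,600)))
E
```

```text
[0.61035087 0.05828992 0.14104732] 12.7333 [ 0.02168026  0.70858506 -0.5524252 ]
```

View pics/k6.png

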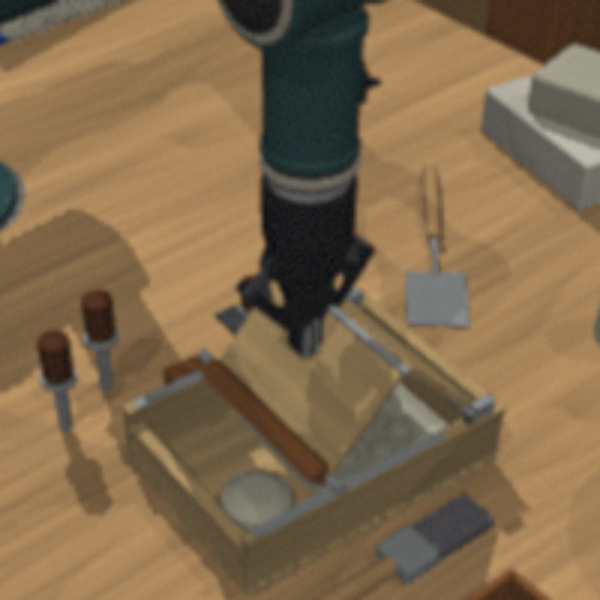

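The cover sprang back to about 45° and I had pushed too near the ridge, so it bound. I'll lower the contact to about 0.4 of the panel length from the free edge (z 0.112 rising to 0.120) and follow that point's path.

```bash
python3 - <<'E'
from h import *
I=cv2.imread('pics/scene6.png').astype(int); R=I[170:225,295:355]
m=((R[...,2]>R[...,0]*2.2)&(R[...,2]<150)&(R[...,2]>50)).astype(np.uint8)
N,l,st,ce=cv2.connectedComponentsWithStats(m); k=1+np.argmax(st[1:,4]); c=ce[k]+[295,170]; print(c,st[k])
ex=np.array([.0767,.997]);ey=np.array([-.997,.0767]);o=np.array([.6092,.0713])
p=ray('scene',*c,.09)[:2]-o; print('lip body case',p@ex,p@ey)
E
```

```text
[324.9025 198.0525] [  0   9  54  42 400]
lip body case -0.060964047081953916 0.0003662691288457033
```

jog_arm([
  {"dx": -0.1,"dy": -1.5,"dz": 0,"turn": 0},
  {"dx": -0.1,"dy": -1.5,"dz": 0,"turn": 0},
  {"dx": -0.1,"dy": -1.0,"dz": -0.5,"turn": 0},
  {"dx": 0,"dy": 0,"dz": -1.2,"turn": 0},
  {"dx": 0,"dy": 0,"dz": -1.2,"turn": 0},
  {"dx": 0,"dy": 0,"dz": 0,"turn": 0},
  {"dx": 0,"dy": 0,"dz": 0,"turn": 0},
])

```text
time: 13.37
tool_pos: [0.6058, 0.0186, 0.1099]
tcp_rot: [-3.139, 0.123, 0.007]
wrist_force: [-0.1, 0.1, 0.0]
width: -0.001
```

jog_arm([
  {"dx": 0.04,"dy": 0.5,"dz": 0,"turn": 0},
  {"dx": 0.04,"dy": 0.5,"dz": 0,"turn": 0},
  {"dx": 0.04,"dy": 0.5,"dz": 0.05,"turn": 0},
  {"dx": 0.04,"dy": 0.5,"dz": 0.1,"turn": 0},
  {"dx": 0.04,"dy": 0.5,"dz": 0.1,"turn": 0},
])

```text
time: 13.78
tool_pos: [0.61, 0.0437, 0.1167]
tcp_rot: [3.138, -0.121, 0.002]
wrist_force: [-3.0, -3.0, 6.7]
width: 0.003
```

jog_arm([
  {"dx": 0.0,"dy": 0.5,"dz": 0.1,"turn": 0},
  {"dx": 0.0,"dy": 0.5,"dz": 0.1,"turn": 0},
  {"dx": 0.04,"dy": 0.5,"dz": 0.1,"turn": 0},
])

```text
time: 14.03
tool_pos: [0.611, 0.0589, 0.1201]
tcp_rot: [3.139, -0.121, 0.005]
wrist_force: [-1.5, -3.7, 6.0]
width: -0.0
```

jog_arm([
  {"dx": 0.03,"dy": 0.5,"dz": 0.05,"turn": 0},
  {"dx": 0.03,"dy": 0.5,"dz": 0.05,"turn": 0},
  {"dx": 0.03,"dy": 0.5,"dz": 0,"turn": 0},
  {"dx": 0.03,"dy": 0.5,"dz": 0,"turn": 0},
])

```text
time: 14.37
tool_pos: [0.6133, 0.0789, 0.1224]
tcp_rot: [3.139, -0.121, 0.009]
wrist_force: [-0.3, -2.5, 9.2]
width: -0.005
```

```bash
python3 - <<'E'
from h import *
s=bot.read_state(); print(s['tool_pos'],s['time'],s['wrist_force'])
shot('scene','scene7')
J=cv2.imread('pics/scene7.png')[60:260,240:440]
cv2.imwrite('pics/k7.png',cv2.resize(J,(600,600)))
E
```

```text
[0.61330913 0.07893967 0.12241513] 14.3667 [-0.30467945 -2.52445777  9.23999024]
```

View pics/k7.png

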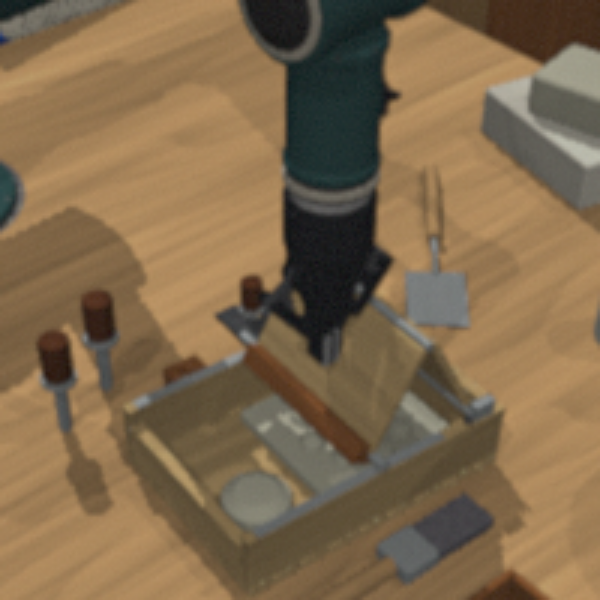

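The cover is moving with the push, now at about 60°, and the pin is still parked at crop (252,292). Continuing.

jog_arm([
  {"dx": 0.04,"dy": 0.5,"dz": 0.05,"turn": 0},
  {"dx": 0.04,"dy": 0.5,"dz": 0.05,"turn": 0},
  {"dx": 0.04,"dy": 0.5,"dz": 0,"turn": 0},
  {"dx": 0.04,"dy": 0.5,"dz": 0,"turn": 0},
  {"dx": 0.04,"dy": 0.5,"dz": 0,"turn": 0},
])

```text
time: 14.83
tool_pos: [0.6164, 0.1036, 0.124]
tcp_rot: [-3.139, 0.123, -0.012]
wrist_force: [0.5, -4.9, 8.8]
width: -0.001
```

jog_arm([
  {"dx": 0.04,"dy": 0.5,"dz": 0,"turn": 0},
  {"dx": 0.04,"dy": 0.5,"dz": 0,"turn": 0},
  {"dx": 0.04,"dy": 0.5,"dz": 0,"turn": 0},
  {"dx": 0.04,"dy": 0.5,"dz": 0,"turn": 0},
])

```text
time: 15.17
tool_pos: [0.6168, 0.1206, 0.1229]
tcp_rot: [3.133, -0.12, 0.008]
wrist_force: [-2.8, -29.9, 13.1]
width: -0.001
```

The force jumped to 30 N early. With the jaws along the push, the wide finger linkage is probably meeting the ridge. I'll back off and turn the tool 90° so the jaws lie along case y.

jog_arm([
  {"dx": -0.08,"dy": -1.0,"dz": 0.2,"turn": 0},
  {"dx": -0.15,"dy": -2.0,"dz": 0.5,"turn": 0},
  {"dx": -0.2,"dy": -3.0,"dz": 1.0,"turn": 0},
  {"dx": -0.2,"dy": -3.0,"dz": 1.5,"turn": 0},
  {"dx": -0.15,"dy": -2.5,"dz": 1.5,"turn": 0},
  {"dx": 0,"dy": 0,"dz": 0,"turn": 0},
])

```text
time: 15.67
tool_pos: [0.609, 0.0052, 0.1707]
tcp_rot: [3.138, -0.127, 0.01]
wrist_force: [1.1, -0.2, 1.1]
width: 0.002
```

```bash
python3 - <<'E'
from h import *
s=bot.read_state(); print(s['tool_pos'],s['time'],s['wrist_force'],s['q'])
shot('scene','scene8')
J=cv2.imread('pics/scene8.png')[60:260,240:440]
cv2.imwrite('pics/k8.png',cv2.resize(J,(600,600)))
I=cv2.imread('pics/scene8.png').astype(int); R=I[150:230,290:390]
m=((R[...,2]>R[...,0]*2.2)&(R[...,2]<150)&(R[...,2]>50)).astype(np.uint8)
N,l,st,ce=cv2.connectedComponentsWithStats(m); k=1+np.argmax(st[1:,4]); c=ce[k]+[290,150]; print(c,st[k])
ex=np.array([.0767,.997]);ey=np.array([-.997,.0767]);o=np.array([.6092,.0713])
p=ray('scene',*c,.09)[:2]-o; print('lip body case',p@ex,p@ey)
E
```

```text
[0.60897883 0.00520171 0.17065121] 15.6667 [ 1.08687143 -0.22105286  1.12471716] [-3.15572159e-02  1.81047976e-01  1.81932549e+00 -1.54309461e-03
  1.13504351e+00  1.62054405e+00]
[322.25822785 200.88860759] [  5  31  50  42 395]
lip body case -0.07265184907892584 -0.004410110280154861
```

jog_arm([
  {"dx": 0,"dy": 0,"dz": 0,"turn": 0.121},
  {"dx": 0,"dy": 0,"dz": 0,"turn": 0.121},
  {"dx": 0,"dy": 0,"dz": 0,"turn": 0.121},
  {"dx": 0,"dy": 0,"dz": 0,"turn": 0.121},
  {"dx": 0,"dy": 0,"dz": 0,"turn": 0.121},
  {"dx": 0,"dy": 0,"dz": 0,"turn": 0.121},
  {"dx": 0,"dy": 0,"dz": 0,"turn": 0.121},
  {"dx": 0,"dy": 0,"dz": 0,"turn": 0.121},
  {"dx": 0,"dy": 0,"dz": 0,"turn": 0.121},
  {"dx": 0,"dy": 0,"dz": 0,"turn": 0.121},
  {"dx": 0,"dy": 0,"dz": 0,"turn": 0.121},
  {"dx": 0,"dy": 0,"dz": 0,"turn": 0.121},
])

```text
time: 16.72
tool_pos: [0.6064, 0.0104, 0.1658]
tcp_rot: [-2.421, -2.0, 0.0]
wrist_force: [-0.0, 0.2, 0.2]
width: -0.002
```

jog_arm([
  {"dx": 0,"dy": 0,"dz": -1,"turn": 0.121},
  {"dx": 0,"dy": 0,"dz": -2,"turn": 0},
  {"dx": 0,"dy": 0,"dz": -2,"turn": 0},
  {"dx": 0,"dy": 0,"dz": -1,"turn": 0},
  {"dx": 0,"dy": 0,"dz": 0,"turn": 0},
  {"dx": 0,"dy": 0,"dz": 0,"turn": 0},
])

```text
time: 17.22
tool_pos: [0.6064, 0.0094, 0.1062]
tcp_rot: [-2.302, -2.135, 0.001]
wrist_force: [-0.2, -0.5, 0.1]
width: -0.002
```

jog_arm([
  {"dx": 0.04,"dy": 0.5,"dz": 0.1,"turn": 0},
  {"dx": 0.04,"dy": 0.5,"dz": 0.1,"turn": 0},
  {"dx": 0.04,"dy": 0.5,"dz": 0.1,"turn": 0},
  {"dx": 0.04,"dy": 0.5,"dz": 0.1,"turn": 0},
  {"dx": 0.04,"dy": 0.5,"dz": 0.1,"turn": 0},
  {"dx": 0.04,"dy": 0.5,"dz": 0.1,"turn": 0},
  {"dx": 0.04,"dy": 0.5,"dz": 0.1,"turn": 0},
  {"dx": 0.04,"dy": 0.5,"dz": 0.1,"turn": 0},
])

```text
time: 17.88
tool_pos: [0.6101, 0.0488, 0.115]
tcp_rot: [2.304, 2.135, -0.0]
wrist_force: [-0.1, -3.2, 2.3]
width: 0.004
```

jog_arm([
  {"dx": 0.04,"dy": 0.5,"dz": 0.1,"turn": 0},
  {"dx": 0.04,"dy": 0.5,"dz": 0.1,"turn": 0},
  {"dx": 0.04,"dy": 0.5,"dz": 0.1,"turn": 0},
  {"dx": 0.04,"dy": 0.5,"dz": 0.1,"turn": 0},
  {"dx": 0.04,"dy": 0.5,"dz": 0.1,"turn": 0},
  {"dx": 0.04,"dy": 0.5,"dz": 0.1,"turn": 0},
])

```text
time: 18.38
tool_pos: [0.6123, 0.0793, 0.1206]
tcp_rot: [-2.304, -2.135, 0.0]
wrist_force: [0.5, 0.0, -0.8]
width: 0.002
```

jog_arm([
  {"dx": 0.04,"dy": 0.5,"dz": 0.05,"turn": 0},
  {"dx": 0.04,"dy": 0.5,"dz": 0.05,"turn": 0},
  {"dx": 0.04,"dy": 0.5,"dz": 0.05,"turn": 0},
  {"dx": 0.04,"dy": 0.5,"dz": 0,"turn": 0},
  {"dx": 0.04,"dy": 0.5,"dz": 0,"turn": 0},
  {"dx": 0.04,"dy": 0.5,"dz": 0,"turn": 0},
])

```text
time: 18.88
tool_pos: [0.6149, 0.1089, 0.1222]
tcp_rot: [-2.304, -2.135, 0.0]
wrist_force: [0.8, -0.5, 0.1]
width: -0.002
```

jog_arm([
  {"dx": 0.04,"dy": 0.5,"dz": 0,"turn": 0},
  {"dx": 0.04,"dy": 0.5,"dz": 0,"turn": 0},
  {"dx": 0.04,"dy": 0.4,"dz": 0,"turn": 0},
])

```text
time: 19.13
tool_pos: [0.6161, 0.123, 0.1223]
tcp_rot: [-2.304, -2.136, -0.0]
wrist_force: [0.2, -0.4, -0.5]
width: -0.002
```

```bash
cat > lip.py <<'E'
from h import *
def lip(tag,zs=(.076,.09)):
    s=bot.read_state(); print(s['tool_pos'],s['time'],s['wrist_force'])
    I=shot('scene',tag)[0].astype(int); R=I[130:235,290:410]
    m=((R[...,0]>R[...,2]*2.2)&(R[...,0]<150)&(R[...,0]>50)).astype(np.uint8)
    N,l,st,ce=cv2.connectedComponentsWithStats(m)
    ex=np.array([.0767,.997]);ey=np.array([-.997,.0767]);o=np.array([.6092,.0713])
    for k in range(1,N):
        if st[k,4]>40:
            c=ce[k]+[290,130]; print(c,st[k],[((ray('scene',*c,z)[:2]-o)@ex).round(4) for z in zs])
E
python3 -c "
from lip import *
lip('scene9')"
```

```text
[0.61610159 0.12300225 0.12226064] 19.1333 [ 0.17202376 -0.38508493 -0.45318289]
[310.51401869 205.64719626] [  2  49  40  50 428] [np.float64(-0.0997), np.float64(-0.1072)]
```

My measurement puts the lip back at its start (case x about -0.10). I raised the tip too fast while the cover was still low, and it slipped over the ridge. Next plan: push by the lip to a steep angle, hop above it quickly, and finish on the face.

jog_arm([
  {"dx": 0,"dy": 0,"dz": 3.0,"turn": 0},
  {"dx": 0,"dy": 0,"dz": 4.0,"turn": 0},
  {"dx": -0.3,"dy": -3.5,"dz": 0,"turn": 0},
  {"dx": -0.3,"dy": -3.5,"dz": 0,"turn": 0},
  {"dx": -0.3,"dy": -3.5,"dz": 0,"turn": 0},
  {"dx": -0.3,"dy": -3.5,"dz": 0,"turn": 0},
  {"dx": -0.3,"dy": -3.5,"dz": 0,"turn": 0},
  {"dx": -0.3,"dy": -3.2,"dz": 0,"turn": 0},
  {"dx": 0,"dy": 0,"dz": 0,"turn": 0},
  {"dx": 0,"dy": 0,"dz": 0,"turn": 0},
])

```text
time: 20.02
tool_pos: [0.5978, -0.0863, 0.1923]
tcp_rot: [-2.308, -2.131, -0.0]
wrist_force: [-0.4, 0.1, 0.3]
width: -0.003
```

jog_arm([
  {"dx": 0,"dy": 0,"dz": -2.5,"turn": 0},
  {"dx": 0,"dy": 0,"dz": -2.5,"turn": 0},
  {"dx": 0,"dy": 0,"dz": -2.5,"turn": 0},
  {"dx": 0,"dy": 0,"dz": -2,"turn": 0},
  {"dx": 0,"dy": 0,"dz": -1.5,"turn": 0},
  {"dx": 0,"dy": 0,"dz": 0,"turn": 0},
  {"dx": 0,"dy": 0,"dz": 0,"turn": 0},
])

```text
time: 20.6
tool_pos: [0.5973, -0.0831, 0.0812]
tcp_rot: [-2.301, -2.135, 0.002]
wrist_force: [-0.5, -0.4, 1.3]
width: 0.002
```

jog_arm([
  {"dx": 0.04,"dy": 0.6,"dz": 0,"turn": 0},
  {"dx": 0.04,"dy": 0.6,"dz": 0,"turn": 0},
  {"dx": 0.04,"dy": 0.6,"dz": 0,"turn": 0},
  {"dx": 0.04,"dy": 0.6,"dz": 0,"turn": 0},
  {"dx": 0.04,"dy": 0.6,"dz": 0,"turn": 0},
  {"dx": 0.04,"dy": 0.6,"dz": 0,"turn": 0},
  {"dx": 0.04,"dy": 0.6,"dz": 0,"turn": 0},
  {"dx": 0.04,"dy": 0.6,"dz": 0,"turn": 0},
  {"dx": 0.04,"dy": 0.6,"dz": 0,"turn": 0},
  {"dx": 0.04,"dy": 0.6,"dz": 0,"turn": 0},
])

```text
time: 21.43
tool_pos: [0.6019, -0.0239, 0.0822]
tcp_rot: [-2.304, -2.135, 0.0]
wrist_force: [-0.1, -1.9, -1.1]
width: -0.002
```

jog_arm([
  {"dx": 0.05,"dy": 0.6,"dz": 0,"turn": 0},
  {"dx": 0.05,"dy": 0.6,"dz": 0,"turn": 0},
  {"dx": 0.05,"dy": 0.6,"dz": 0,"turn": 0},
  {"dx": 0.05,"dy": 0.6,"dz": 0,"turn": 0},
  {"dx": 0.05,"dy": 0.6,"dz": 0,"turn": 0},
  {"dx": 0.05,"dy": 0.6,"dz": 0,"turn": 0},
  {"dx": 0.05,"dy": 0.6,"dz": 0,"turn": 0},
  {"dx": 0.05,"dy": 0.6,"dz": 0,"turn": 0},
  {"dx": 0.05,"dy": 0.6,"dz": 0,"turn": 0},
  {"dx": 0.05,"dy": 0.6,"dz": 0,"turn": 0},
])

```text
time: 22.27
tool_pos: [0.607, 0.036, 0.0822]
tcp_rot: [-2.304, -2.135, 0.0]
wrist_force: [-0.8, -0.7, 0.3]
width: -0.0
```

jog_arm([
  {"dx": 0.05,"dy": 0.6,"dz": 0,"turn": 0},
  {"dx": 0.05,"dy": 0.6,"dz": 0,"turn": 0},
  {"dx": 0.05,"dy": 0.6,"dz": 0,"turn": 0},
  {"dx": 0.05,"dy": 0.6,"dz": 0,"turn": 0},
])

```text
time: 22.6
tool_pos: [0.609, 0.06, 0.0821]
tcp_rot: [-2.304, -2.135, 0.0]
wrist_force: [0.0, -1.4, -0.4]
width: -0.0
```

jog_arm([
  {"dx": 0.04,"dy": 0.5,"dz": 0,"turn": 0},
  {"dx": 0.04,"dy": 0.5,"dz": 0,"turn": 0},
  {"dx": 0.04,"dy": 0.5,"dz": 0,"turn": 0},
])

```text
time: 22.85
tool_pos: [0.6102, 0.0749, 0.0822]
tcp_rot: [-2.304, -2.135, 0.0]
wrist_force: [0.1, -1.9, -1.0]
width: 0.002
```

```bash
python3 -c "
from lip import *
lip('scene10')
J=cv2.imread('pics/scene10.png')[60:260,240:440]
cv2.imwrite('pics/k10.png',cv2.resize(J,(600,600)))"
```

```text
[0.61021752 0.07488939 0.08219658] 22.85 [ 0.09388818 -1.92350053 -0.9738822 ]
[335.74 176.82] [42 41  8 13 50] [np.float64(0.0213), np.float64(0.0117)]
[300.375  182.1875] [ 5 49 13  8 48] [np.float64(-0.0718), np.float64(-0.0797)]
[360.77272727 197.35858586] [ 60  55  23  24 198] [np.float64(0.0268), np.float64(0.0171)]
```

View pics/k10.png

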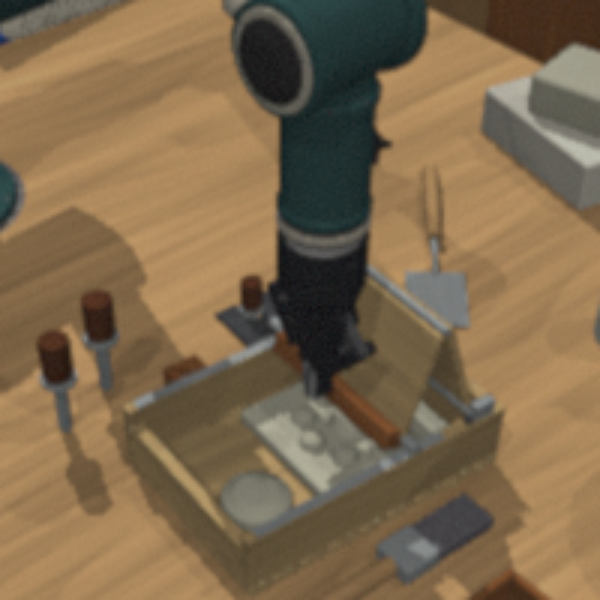

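The lip is well up, at about 73°, with the tip on it at crop (318,385) and the pin still parked at (252,293). One more centimetre, then the quick hop onto the face.

jog_arm([
  {"dx": 0.04,"dy": 0.5,"dz": 0,"turn": 0},
  {"dx": 0.04,"dy": 0.5,"dz": 0,"turn": 0},
  {"dx": 0.04,"dy": 0.5,"dz": 3.2,"turn": 0},
  {"dx": 0.1,"dy": 1.3,"dz": 0,"turn": 0},
  {"dx": 0.08,"dy": 1.0,"dz": 0,"turn": 0},
  {"dx": 0.04,"dy": 0.5,"dz": 0.05,"turn": 0},
])

```text
time: 23.4
tool_pos: [0.6148, 0.1189, 0.1158]
tcp_rot: [2.303, 2.135, 0.004]
wrist_force: [0.3, -1.9, 1.5]
width: 0.0
```

jog_arm([
  {"dx": 0.04,"dy": 0.5,"dz": 0.1,"turn": 0},
  {"dx": 0.04,"dy": 0.5,"dz": 0.1,"turn": 0},
  {"dx": 0.04,"dy": 0.5,"dz": 0.1,"turn": 0},
  {"dx": 0.03,"dy": 0.4,"dz": 0.1,"turn": 0},
])

```text
time: 23.73
tool_pos: [0.6142, 0.1366, 0.1176]
tcp_rot: [-2.303, -2.134, 0.004]
wrist_force: [0.1, -2.1, -1.8]
width: -0.003
```

jog_arm([
  {"dx": 0.03,"dy": 0.4,"dz": 0.1,"turn": 0},
  {"dx": 0.03,"dy": 0.3,"dz": 0.1,"turn": 0},
  {"dx": 0.02,"dy": 0.3,"dz": 0,"turn": 0},
])

```text
time: 23.98
tool_pos: [0.6158, 0.1464, 0.1209]
tcp_rot: [-2.304, -2.135, 0.001]
wrist_force: [-1.1, -3.9, 1.2]
width: -0.001
```

jog_arm([
  {"dx": 0.02,"dy": 0.3,"dz": 0,"turn": 0},
  {"dx": 0.02,"dy": 0.2,"dz": 0,"turn": 0},
])

```text
time: 24.15
tool_pos: [0.616, 0.1474, 0.1212]
tcp_rot: [2.3, 2.134, -0.01]
wrist_force: [-3.4, -22.5, 6.0]
width: -0.0
```

jog_arm([
  {"dx": 0.01,"dy": 0.1,"dz": 0,"turn": 0},
  {"dx": 0,"dy": 0,"dz": 0,"turn": 0},
])

```text
time: 24.32
tool_pos: [0.6159, 0.1474, 0.1212]
tcp_rot: [2.301, 2.133, -0.011]
wrist_force: [-4.3, -19.1, 5.2]
width: 0.001
```

```bash
python3 -c "
from lip import *
lip('scene11',(.076,))
J=cv2.imread('pics/scene11.png')[80:220,270:410]
cv2.imwrite('pics/k11.png',cv2.resize(J,(600,600)))"
```

```text
[0.61592852 0.1473534  0.12115987] 24.3167 [ -4.3209534  -19.10968067   5.19290802]
[368.43925234 181.99376947] [ 59  34  41  37 321] [np.float64(0.0822)]
[300.5        182.16666667] [ 5 49 13  8 42] [np.float64(-0.0714)]
```

The lip measures about 10 mm before home, so this is the catch. Pushing on in small steps.

jog_arm([
  {"dx": 0.02,"dy": 0.2,"dz": 0,"turn": 0},
  {"dx": 0,"dy": 0,"dz": 0,"turn": 0},
])

```text
time: 24.53
tool_pos: [0.6159, 0.1474, 0.1212]
tcp_rot: [2.299, 2.131, -0.015]
wrist_force: [-4.3, -25.3, 6.7]
width: -0.002
```

```bash
python3 - <<'E'
from h import *
D=np.load('scene11.npy'); P=cloud('scene',D); I=cv2.imread('pics/scene11.png').astype(int)
ex=np.array([.0767,.997]);ey=np.array([-.997,.0767]);o=np.array([.6092,.0713])
Q=np.stack([(P[...,:2]-o)@ex,(P[...,:2]-o)@ey,P[...,2]],-1)*1000
m=(I[...,2]>I[...,0]*2.2)&(I[...,2]<150)&(I[...,2]>50); m[:130]=0; m[235:]=0; m[:,:345]=0; m[:,410:]=0
L=Q[m&(D>0)]; print('lip n',len(L),np.percentile(L,[5,25,50,75,95],axis=0).round(0).T)
# panel B points: case y -80..-40 (uncovered), bins of z
s=(D>0)&(Q[...,1]>-82)&(Q[...,1]<-45)&(Q[...,0]>40)&(Q[...,0]<135)
for z in range(60,200,10):
    w=Q[s&(abs(Q[...,2]-z)<5)]
    if len(w)>3: print(z,len(w),np.percentile(w[:,0],[5,50,95]).round(1))
J=I[90:215,320:410].astype(np.uint8); cv2.imwrite('pics/k11.png',cv2.resize(J,(432,600),interpolation=cv2.INTER_CUBIC))
E
```

```text
lip n 316 [[ 72.  73.  75.  79.  84.]
 [-82. -53. -10.  33.  68.]
 [ 74.  81.  85.  87.  89.]]
70 26 [ 71.7  73.6 134. ]
80 42 [71.7 73.3 88.9]
90 70 [73.6 84.7 89.1]
100 29 [85.9 88.1 89.3]
110 33 [86.3 88.4 90.3]
120 29 [87.5 89.1 90.8]
130 30 [87.6 89.1 91.3]
140 35 [87.6 89.7 91.9]
150 35 [88.1 90.1 92.3]
160 31 [88.8 90.9 92.1]
170 37 [88.8 91.  92.6]
180 50 [ 90.4  92.6 102.7]
190 45 [ 66.1  96.4 102.3]
```

View pics/k11.png

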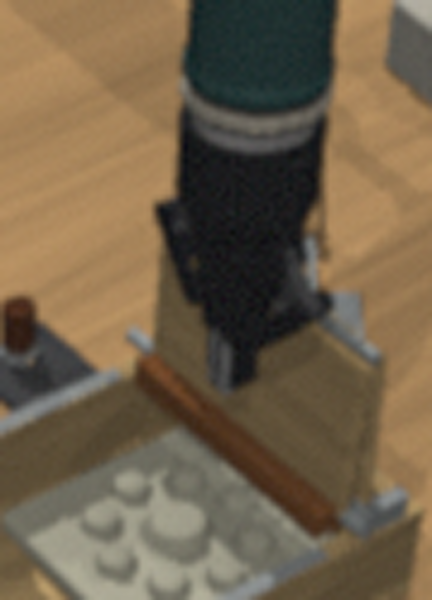

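The view and depth agree: B's face is at about 87.4°, with the rod about 10 mm before home, just at the catch. I'll read the wrist moment to see where the contact lies.

```bash
python3 - <<'E'
from h import *
s=bot.read_state(); print(s['wrist_force'],s['torque'],s['tool_pos'],s['tcp_rot'],s['time'])
R=cv2.Rodrigues(s['tcp_rot'])[0]; print(R.round(4))
E
```

```text
[ -4.2675416  -25.34458345   6.70570571] [-2.98239943  0.4442986  -0.03628845] [0.61590992 0.14744364 0.12121324] [ 2.29944305  2.13146553 -0.01485141] 24.5333
[[ 0.0757  0.9971 -0.0027]
 [ 0.9971 -0.0757 -0.011 ]
 [-0.0111 -0.0019 -0.9999]]
```

The moment puts the contact about 0.12 m below the sensor, well above the tip. So the finger linkage, not the tip, is pressing near the ridge, with poor leverage. I'll ease off and raise the tip to about 0.155 so the linkage clears the ridge and the tip pushes on B's face.

jog_arm([
  {"dx": -0.05,"dy": -0.6,"dz": 0,"turn": 0},
  {"dx": 0,"dy": 0,"dz": 0.9,"turn": 0},
  {"dx": 0,"dy": 0,"dz": 0.9,"turn": 0},
  {"dx": 0,"dy": 0,"dz": 0.9,"turn": 0},
  {"dx": 0,"dy": 0.1,"dz": 0.7,"turn": 0},
])

```text
time: 24.95
tool_pos: [0.6164, 0.1493, 0.156]
tcp_rot: [2.303, 2.135, -0.0]
wrist_force: [-1.3, -6.6, -4.9]
width: 0.006
```

```bash
python3 - <<'E'
from h import *
s=bot.read_state(); print(s['wrist_force'],s['torque'],s['tool_pos'],s['time'])
E
```

```text
[-1.34856955 -6.64014654 -4.88651866] [-1.20924837  0.05510383 -0.05682318] [0.6164111  0.14926393 0.15596312] 24.95
```

The lever arm is now 0.174 m, so the contact is truly at the tip. Pushing over the catch.

jog_arm([
  {"dx": 0.02,"dy": 0.2,"dz": 0,"turn": 0},
  {"dx": 0.02,"dy": 0.2,"dz": 0,"turn": 0},
  {"dx": 0.02,"dy": 0.2,"dz": 0,"turn": 0},
])

```text
time: 25.2
tool_pos: [0.6168, 0.1502, 0.1571]
tcp_rot: [2.296, 2.133, -0.012]
wrist_force: [-5.1, -26.2, 8.5]
width: -0.003
```

jog_arm([
  {"dx": 0.02,"dy": 0.2,"dz": 0,"turn": 0},
  {"dx": 0.01,"dy": 0.1,"dz": 0,"turn": 0},
])

```text
time: 25.37
tool_pos: [0.6168, 0.1507, 0.157]
tcp_rot: [2.295, 2.131, -0.017]
wrist_force: [-5.7, -27.6, 9.9]
width: 0.0
```

```bash
python3 - <<'E'
from h import *
s=bot.read_state(); F=s['wrist_force'];print(F,s['torque'],s['torque'][0]/F[1],s['tool_pos'],s['time'])
D=shot('scene','scene12')[1]; P=cloud('scene',D)
ex=np.array([.0767,.997]);ey=np.array([-.997,.0767]);o=np.array([.6092,.0713])
Q=np.stack([(P[...,:2]-o)@ex,(P[...,:2]-o)@ey,P[...,2]],-1)*1000
s=(D>0)&(Q[...,1]>-82)&(Q[...,1]<-45)&(Q[...,0]>40)&(Q[...,0]<135)
for z in range(70,200,10):
    w=Q[s&(abs(Q[...,2]-z)<5)]; print(z,len(w),np.percentile(w[:,0],[5,50,95]).round(1))
E
```

```text
[ -5.66182937 -27.59123779   9.87321399] [-4.51307475  0.8600027   0.02309476] 0.1635691295580452 [0.61676129 0.15073768 0.15703169] 25.3667
70 28 [ 72.6  74.3 130.1]
80 32 [72.5 73.9 82.8]
90 78 [73.4 85.8 90.5]
100 29 [87.5 89.6 98.7]
110 28 [87.  88.7 90.5]
120 33 [87.7 89.7 91.4]
130 31 [88.1 89.7 91.7]
140 34 [88.6 90.6 92.5]
150 34 [88.7 90.5 92.9]
160 35 [89.3 90.6 93. ]
170 31 [90.  91.5 93.2]
180 50 [ 90.5  92.9 103.6]
190 41 [ 92.3  97.9 102.7]
```

Tip contact is confirmed, but leverage is poor this high and I'm also pressing down about 10 N. I'll lower the contact to about 0.142 and take off the downward load.

jog_arm([
  {"dx": -0.06,"dy": -0.8,"dz": 0,"turn": 0},
  {"dx": 0,"dy": 0,"dz": -1.0,"turn": 0},
  {"dx": 0,"dy": 0,"dz": -0.9,"turn": 0},
  {"dx": 0,"dy": 0.1,"dz": 0.2,"turn": 0},
  {"dx": 0.03,"dy": 0.3,"dz": 0.1,"turn": 0},
  {"dx": 0.03,"dy": 0.3,"dz": 0.1,"turn": 0},
])

```text
time: 25.92
tool_pos: [0.6147, 0.1535, 0.1366]
tcp_rot: [2.3, 2.136, -0.017]
wrist_force: [0.1, -24.4, -6.4]
width: -0.002
```

```bash
python3 - <<'E'
from h import *
s=bot.read_state(); F=s['wrist_force'];print(F,s['torque'],s['torque'][0]/F[1],s['tool_pos'],s['time'])
E
```

```text
[  0.05342671 -24.44173954  -6.36636789] [-3.24242895 -0.02652748 -0.02227563] 0.13265950035835666 [0.61469541 0.15345246 0.13664843] 25.9167
```

jog_arm([
  {"dx": 0.0,"dy": 0.1,"dz": 0.4,"turn": 0},
  {"dx": 0.02,"dy": 0.2,"dz": 0.3,"turn": 0},
  {"dx": 0.01,"dy": 0.1,"dz": 0.1,"turn": 0},
])

```text
time: 26.17
tool_pos: [0.6135, 0.155, 0.1433]
tcp_rot: [2.301, 2.136, -0.026]
wrist_force: [-2.3, -24.5, -8.4]
width: 0.002
```

```bash
python3 - <<'E'
from h import *
s=bot.read_state(); F=s['wrist_force'];print(F,s['torque'],s['torque'][0]/F[1],s['tool_pos'],s['time'])
D=shot('scene','scene13')[1]; P=cloud('scene',D)
ex=np.array([.0767,.997]);ey=np.array([-.997,.0767]);o=np.array([.6092,.0713])
Q=np.stack([(P[...,:2]-o)@ex,(P[...,:2]-o)@ey,P[...,2]],-1)*1000
s=(D>0)&(Q[...,1]>-82)&(Q[...,1]<-45)&(Q[...,0]>40)&(Q[...,0]<135)
for z in range(70,200,20):
    w=Q[s&(abs(Q[...,2]-z)<5)]; print(z,len(w),np.percentile(w[:,0],[5,50,95]).round(1))
E
```

```text
[ -2.32794766 -24.52460614  -8.37172264] [-3.34352492  0.30986265 -0.02268903] 0.13633348088791458 [0.613505   0.15495477 0.14333169] 26.1667
70 29 [ 80.8  83.7 134.1]
90 54 [82.4 93.8 97.6]
110 29 [95.4 96.7 98.4]
130 32 [95.  96.5 98.3]
150 32 [94.6 96.4 98.9]
170 30 [95.1 96.5 98.3]
190 39 [ 98.6 102.7 109.2]
```

B's face is now plumb at case x 96.5 mm and the lip end at about 82, so the cover is past the catch and on the firm stop. Backing off level, then up.

jog_arm([
  {"dx": -0.04,"dy": -0.4,"dz": 0,"turn": 0},
  {"dx": -0.04,"dy": -0.5,"dz": 0,"turn": 0},
  {"dx": -0.1,"dy": -1.0,"dz": 0,"turn": 0},
  {"dx": -0.2,"dy": -2.0,"dz": 0,"turn": 0},
  {"dx": -0.2,"dy": -3.0,"dz": 0,"turn": 0},
  {"dx": 0,"dy": -2.0,"dz": 2.0,"turn": 0},
  {"dx": 0,"dy": -2.0,"dz": 4.0,"turn": 0},
  {"dx": -0.5,"dy": -3.0,"dz": 4.0,"turn": 0},
  {"dx": -1,"dy": -4.0,"dz": 1.0,"turn": 0},
  {"dx": -1,"dy": -4.0,"dz": 0,"turn": 0},
  {"dx": 0,"dy": 0,"dz": 0,"turn": 0},
  {"dx": 0,"dy": 0,"dz": 0,"turn": 0},
])

```text
time: 27.22
tool_pos: [0.5878, -0.0518, 0.2492]
tcp_rot: [2.307, 2.131, 0.003]
wrist_force: [0.7, -0.1, -0.9]
width: 0.003
```

```bash
python3 - <<'E'
from h import *
s=bot.read_state(); print(s['wrist_force'],s['tool_pos'],s['time'])
I,D=shot('scene','scene14'); P=cloud('scene',D); T,DT=shot('top','top14')
ex=np.array([.0767,.997]);ey=np.array([-.997,.0767]);o=np.array([.6092,.0713])
Q=np.stack([(P[...,:2]-o)@ex,(P[...,:2]-o)@ey,P[...,2]],-1)*1000
s=(D>0)&(Q[...,1]>-82)&(Q[...,1]<60)&(Q[...,0]>40)&(Q[...,0]<135)
for z in range(70,200,20):
    w=Q[s&(abs(Q[...,2]-z)<5)]; print(z,len(w),np.percentile(w[:,0],[5,50,95]).round(1))
# parked pin: dark knob in both views
for n,J,u,v,w in(('top',T,272,244,9),('scene',I,324,157,9)):
    K=J[v-w:v+w,u-w:u+w].astype(int); m=((K[...,0]>K[...,2]*1.7)&(K.sum(2)<160)).astype(np.uint8); N,l,st,ce=cv2.connectedComponentsWithStats(m); k=1+np.argmax(st[1:,4]); c=ce[k]+[u-w,v-w]; print(n,c,st[k],ray(n,*c,.102 if n=='top' else .086))
A=cv2.imread('pics/top1.png'); d=cv2.absdiff(A,T[:,:,::-1].copy()).sum(2)
for nm,(u,v) in dict(mallet=(440,245),brush=(300,144),scraper=(190,240),jar=(161,165),mug=(461,200),block=(444,150),pinL=(321,267),pinR=(345,259)).items(): print(nm,np.median(d[v-8:v+8,u-8:u+8]))
E
```

```text
[ 0.67938075 -0.10613291 -0.93417858] [ 0.58776377 -0.0517586   0.24920722] 27.2167
70 86 [ 80.5  82.9 131.2]
90 218 [82.5 93.3 97.8]
110 103 [94.6 96.7 98.4]
130 112 [94.9 96.6 98.3]
150 114 [94.7 96.5 98.3]
170 113 [94.2 96.5 98.1]
190 133 [ 99.1 102.  106.4]
top [271.25581395 244.37209302] [ 5  6  8  8 43] [0.46471126 0.11790647 0.102     ]
scene [323.36 157.5 ] [ 6  5  6 10 50] [0.46599444 0.11776056 0.086     ]
mallet 18.0
brush 19.0
scraper 16.0
jar 21.0
mug 17.0
block 138.0
pinL 23.5
pinR 52.5
```

```bash
python3 - <<'E'
from h import *
a=np.load('scene1.npy');b=np.load('scene14.npy')
for n,(u,v) in dict(block=(230,330),mug=(180,290),pinL=(259,180),pinR=(273,165)).items(): print(n,np.median(abs(a-b)[v-8:v+8,u-8:u+8]))
print(bot.finish_job())
E
```

```text
block 0.0015808642
mug 0.0016648769
pinL 0.0023707747
pinR 0.0023135543
the job is handed in; nothing more can be done
None
```

I handed the job in at about 27 s. The pin is parked in the notch and the cover is folded and held by its catch.

- **Pin:** I drew it straight up out of its block and hung it by its collar in the notch plate. At the end both cameras put its knob within about 3 mm of the notch centre, and the height fits the collar resting on the plate.
- **Cover:** I pushed it by the lip to about 75° and finished on panel B's face. About 1 s after letting go, the face still stood plumb at case x ≈ 96.5 mm over its full height, against 97 mm expected when folded.
- **Bystanders:** Most bench items looked unchanged in the top view. It showed a large brightness change at the plaster block and a smaller one at one look-alike pin. I took these for the arm's shadow, and before/after depth readings agreed within about 2 mm. I did not check the rosette separately at the end.

**What went wrong on the way:**
- The cover sprang back twice during the push, once all the way to its start when the fingertip slipped over the ridge.
- While pressing near the ridge, readings reached about 30 N along the push and, separately, 30 N upward (about 35 N in all).
- In at least one of these pushes the finger linkage, not the tip, was pressing on the panel. After that I turned the tool 90° and adjusted the push height.
- The final push over the catch read about 25 N at the wrist, part of it taken by the linkage. No reading went over 40 N.

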